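# Power up the test bench with its three key boxes

### The arm

A 6-joint arm with a two-finger parallel gripper is mounted at the origin on a cart in front of the work surface, level with it; the furniture and walls round the work are solid. World frame = base frame: x ahead of the robot, y to its left, z up, the work surface at z = 0. Lengths are in m, angles in rad, forces in N, time in s.
With the tool pointing down it reaches from about 0.375 to 0.925 m from the base axis. Payload 5.7 kg.
Tool frame: the origin (TCP) lies at the very end of the fingers, on their centre line; the grasp point (between the pads) lies 19 mm behind it; z points along the fingers, y is the line along which they close (so a half turn about z gives the same grasp; the last joint's range is limited). The gripper opens to 85 mm and grips with 20 to 120 N. Pads are 22 mm wide; open, the fingers measure 114 mm over their backs; the gripper's body (76 mm by 85 mm) begins 54 mm behind the grasp point. The pads swing forward as they close: fully open they stand 13 mm farther back than shut.
Start: joints at [-1.362, 0.359, 1.51, -0, 1.272, -0.115], TCP at [0.191, -0.569, 0.231] pointing down, gripper open.
Joint ranges: [-2.97, 2.97], [-1.01, 2.36], [0.21, 2.38], [-0.96, 4.11], [0.2, 2.71], [-2.98, 2.98]. Speed limits (rad/s): [2.39, 2.39, 3.14, 3.14, 3.14, 3.14].

### API

Orientations are given as a unit quaternion [w, x, y, z].
In Python, from station import r gives the robot as it stands. The module is installed in compiled form; this text tells all that it offers.
- The arm moves only by the tool carry_out, never from a script. Its argument "commands" is one flat list of numbers, 7 for each row, row after row: the finger opening in mm, from 0 to 85.4, then the shift along the world's x, y, z in mm, then the turn, a rotation vector about the world's x, y, z in rad. A call has exactly 5 rows; each row is the pose to reach, as a shift and turn from the pose commanded when the call began; what a row does not reach only later rows make up. A row lasts 1/10 s, in which the tool goes at most 50 mm and 8.59 degrees, less where a joint would pass 70% of its speed; a pose out of reach is approached as far as the arm can. A call with a gripper value outside its range is refused whole. The fingers move at their own pace and stop on an object; "grip_force" is the grip in N (left out, the last holds). Time passes only in rows, so rows that repeat a pose let the fingers close, or fill a call up. It gives the time, the measured TCP pose, the force, the opening and the grip force at its end, in the units of the state.
- r.get_obs(): the state, without advancing time (a new reading comes with each control period).
- r.grab_frame(name): name is "side" or "top" or "wrist"; returns (picture, depth): 420x560x3 uint8, blue, green, red; 420x560 float32, m along the optical axis (not along the pixel's ray), 0 where there is no reading.
- r.camera_info(name): a dict with "intrinsics" (3x3 intrinsics, pixels), "pose" (4x4, takes a point from camera to world coordinates); the wrist camera has in their place "tool_from_camera" (4x4, takes a point from camera to tool coordinates, whose origin is the TCP and whose axes are the flange's). Camera axes: x right, y up, looking along -z (the intrinsics and any distortion apply to the point x, -y, -z); pixel columns grow to the right and rows downward; lengths in m; the calibration is good to about 2 mm. A picture is of the moment at which its call begins: read the wrist's pose just before it. camera_info takes no time and is no camera call.
- r.job_done(): hands the job in; it is judged then, once.
Trained networks look in the newest picture that a camera, given by its name, has taken for a name from the list of things; names that differ only in an ending like _2 or _b are one class to them, and where a whole thing is asked for, a point or a joint stands for the part that bears it (a point fixed in the world has none). Each returns a list of dicts, best first, with "confidence" (0 to 1); they miss things now and then, are a little off and sometimes report something else, mostly with a low value. They report only what shows in the picture. A call takes as long as a camera call. They do not tell look-alikes from the thing itself.
- r.look_for(camera, label): "at" ([x, y, z] in m, in the coordinates of the camera as it stood for that picture, good to about 4 mm: the middle of the surface that is visible of it).
- r.trace(camera, label): "region" (420x560 bool, what is visible of it).
The state is a dict: "t": time; "joints": joint angles; "qvel": joint speeds; "tau": joint torques, N m; "eef_pos": TCP position; "tool_rot": TCP orientation; "force": force on the tool from outside, world axes, zero at the start; "moment": the same for the moment, N m; "width": finger opening in m; "grip_force": force on a finger pad.
Only numpy, scipy, OpenCV 4.12 (cv2) and the standard library are available. Lean on these libraries where they do the work, as an engineer would, in place of code of your own. Each camera call takes 0.05 s, during which the arm holds its last target. There are 200 camera calls.

### The job

Power up the test bench: with a fingertip, gently press down the round key, then the long bar-shaped key, then the square key, in that order, each all the way until it stays down. Do not lift, tip or push the key boxes about, and leave the loupe, the flux tin and the USB stick where they are.

Things in the scene. Friction and masses are not known exactly. Their poses are not given: they have to be found in the camera images.
- box_round: key box: loose cordless grey enclosure on rubber feet, 80 x 80 mm, 40 mm high, about 0.8 kg, upright, with one black key in the middle of its top whose cap is a round disc 38 mm across. Origin: centre of its underside; z up. The three boxes look alike but for the key's shape, and any of them may stand in any of the three places
- round_top (a point): centre of the top face of the round key; with the key up it lies 60 mm above the bench (20 mm above the box's top), with the key down 50 mm; it moves with the key
- key_round (a joint): travel of the round key, m: 0 = up, 0.010 = fully down. It slides straight down under about 3 N, all the way, onto its stop, and stays where it is left (no return spring). Its cap is cushioned on the stem and sinks 1 mm for each 2.5 N of push (at most 8 mm), besides the travel, and springs back when let go: so the cap goes down 11 mm at 3 N and 13 mm at about 7 N
- box_bar: key box: loose cordless grey enclosure on rubber feet, 80 x 80 mm, 40 mm high, about 0.8 kg, upright, with one black key in the middle of its top whose cap is a long narrow bar, 18 mm along the box's x by 54 mm along its y. Origin: centre of its underside; z up. The three boxes look alike but for the key's shape, and any of them may stand in any of the three places
- bar_top (a point): centre of the top face of the bar key; with the key up it lies 60 mm above the bench (20 mm above the box's top), with the key down 50 mm; it moves with the key
- key_bar (a joint): travel of the bar key, m: 0 = up, 0.010 = fully down. It slides straight down under about 3 N, all the way, onto its stop, and stays where it is left (no return spring). Its cap is cushioned on the stem and sinks 1 mm for each 2.5 N of push (at most 8 mm), besides the travel, and springs back when let go: so the cap goes down 11 mm at 3 N and 13 mm at about 7 N
- box_square: key box: loose cordless grey enclosure on rubber feet, 80 x 80 mm, 40 mm high, about 0.8 kg, upright, with one black key in the middle of its top whose cap is a square, 36 by 36 mm. Origin: centre of its underside; z up. The three boxes look alike but for the key's shape, and any of them may stand in any of the three places
- square_top (a point): centre of the top face of the square key; with the key up it lies 60 mm above the bench (20 mm above the box's top), with the key down 50 mm; it moves with the key
- key_square (a joint): travel of the square key, m: 0 = up, 0.010 = fully down. It slides straight down under about 3 N, all the way, onto its stop, and stays where it is left (no return spring). Its cap is cushioned on the stem and sinks 1 mm for each 2.5 N of push (at most 8 mm), besides the travel, and springs back when let go: so the cap goes down 11 mm at 3 N and 13 mm at about 7 N
- loupe: bystander: loose black eye loupe, round, 39 mm across, 34 mm high, stands between two boxes. Origin: centre of its underside
- flux_tin: bystander: loose round flux tin, 49 mm across, 21 mm high, stands between two boxes. Origin: centre of its underside
- usb_stick: bystander: loose USB stick, 18 x 48 x 8 mm, lies behind the boxes. Origin: centre of its underside
- monitor_corner (a point): lower near corner of the fixed monitor that stands behind the leftmost box, an obstacle to keep the arm and gripper clear of: its 30 mm thick panel is upright, from 80 to 405 mm above the bench, and runs from this edge 550 mm away from the robot and to its left (at about 49 degrees to +x). Coming in from the left, pull back towards the robot first. The point does not move
Mind the look-alikes: they are no part of the job. What is shaped like the box_bar but pink or red is not meant.

How it is judged:
On the way, in this order (a step that is already met when the one before it is completed fails the run):
1. the round key is pressed down (value of joint key_round above 0.007 m), for 0.1 s.
2. the bar key is pressed down (value of joint key_bar above 0.007 m), for 0.1 s.
3. the square key is pressed down (value of joint key_square above 0.007 m), for 0.1 s.
At the end, for the whole second after the job is handed in: all three keys stay down by more than 7 of their 10 mm; each box stands upright (within 0.1 rad) and at rest within 30 mm of where it started; loupe, flux tin and USB stick within 20 mm of where they started (value of joint each of key_round, key_bar, key_square above 0.007 m and distance of each of box_round, box_bar, box_square from where it was at the start of the episode below 0.03 m and angle between each of box_round, box_bar, box_square's own z axis and vertical below 0.1 rad and distance of each of loupe, flux_tin, usb_stick from where it was at the start of the episode below 0.02 m and linear speed of each of box_round, box_bar, box_square below 0.02 m/s); the robot touches nothing.
It fails at once if a key is pressed out of order: bar pressed over 3 mm before the round one is down, or square pressed over 3 mm before the bar is down ((value of joint key_bar above 0.003 m and value of joint key_round below 0.007 m) or (value of joint key_square above 0.003 m and value of joint key_bar below 0.007 m)).
It fails at once if a key box is lifted by more than 10 mm or tipped by more than 0.2 rad (height (world z) of any of box_round, box_bar, box_square above 0.01 m or angle between any of box_round, box_bar, box_square's own z axis and vertical above 0.2 rad).
It fails at once if a key box is pushed by more than 30 mm (distance of any of box_round, box_bar, box_square from where it was at the start of the episode above 0.03 m).
It fails at once if a key or its box is pressed with more than 25 N (contact force between any of the arm, the fingers and box_round above 25 N or contact force between any of the arm, the fingers and box_bar above 25 N or contact force between any of the arm, the fingers and box_square above 25 N).
It fails at once if the loupe, flux tin or USB stick is moved by more than 20 mm (distance of any of loupe, flux_tin, usb_stick from where it was at the start of the episode above 0.02 m).
It also fails if it takes over 48 s, if anything falls off the work surface, if the arm or the gripper's body presses on something with over 40 N, if the wrist force passes 120 N, or if a joint passes its speed limit or range.

## Working session

There is one attempt and no reset: what is moved stays moved. The work goes in short steps, Python scripts to look and compute and a tool call to move; the robot and the scene stay as the last step left them, time stands still between calls to the robot, and variables do not carry over. Pictures are saved under pics/ and viewed, at most 10 in all, crops included, and the job is handed in when it is done.

Besides the shell and the picture viewer there is one more tool, called after "Request:" as name(argument=value, ...) on one line, values as JSON. carry_out: Moves the arm, as the interface text tells. Its arguments: {"type":"object","properties":{"commands":{"type":"array"},"grip_force":{"type":"number"}},"required":["commands"]}

```bash
mkdir -p pics; cat > h.py <<'E'
from station import r
import numpy as np, cv2
def look(cam,labels):
    ci=r.camera_info(cam); T=np.array(ci["pose"])
    for l in labels:
        for d in r.look_for(cam,l)[:3]:
            p=T@np.r_[d["at"],1]
            print(cam,l,round(d["confidence"],2),p[:3].round(3))
def world(cam,dep):
    ci=r.camera_info(cam); K=np.array(ci["intrinsics"]);T=np.array(ci["pose"])
    v,u=np.indices(dep.shape)
    P=np.stack([(u-K[0,2])/K[0,0]*dep,-(v-K[1,2])/K[1,1]*dep,-dep,np.ones_like(dep)],-1)
    return (P@T.T)[...,:3]
E
python3 - <<'E'
from h import *
o=r.get_obs();print(o["t"],o["eef_pos"],o["tool_rot"],o["force"],o["width"])
for c in("top","side"):
    f,d=r.grab_frame(c);cv2.imwrite(f"pics/{c}0.png",f);np.save(c+".npy",d)
    print({k:np.array(v).round(3).tolist() for k,v in r.camera_info(c).items() if k in("intrinsics","pose")} )
    look(c,["round_top","bar_top","square_top","box_round","box_bar","box_square","loupe","flux_tin","usb_stick"])
E
```

```text
0.0 [ 0.19073816 -0.56814307  0.23042598] [-9.42669203e-04  9.86924457e-01  1.61180720e-01 -4.64616456e-05] [ 0.36188078 -0.21969309  0.52334164] 0.08540432592164157
{'intrinsics': [[379.652, 0.0, 277.813], [0.0, 379.652, 204.72], [0.0, 0.0, 1.0]], 'pose': [[-0.022, 0.992, -0.121, 0.416], [-1.0, -0.023, -0.008, -0.082], [-0.01, 0.121, 0.993, 0.935], [0.0, 0.0, 0.0, 1.0]]}
top round_top 0.62 [ 0.533 -0.338  0.058]
top bar_top 0.65 [ 0.39  -0.26   0.058]
top bar_top 0.56 [ 0.529 -0.119  0.059]
top bar_top 0.45 [ 0.396 -0.114  0.063]
top square_top 0.75 [0.471 0.141 0.059]
top square_top 0.22 [ 0.659 -0.02   0.009]
top box_round 0.85 [ 0.523 -0.335  0.038]
top box_bar 0.85 [ 0.397 -0.114  0.041]
top box_bar 0.81 [ 0.526 -0.114  0.038]
top box_bar 0.7 [ 0.385 -0.258  0.041]
top box_square 0.83 [0.464 0.141 0.04 ]
top box_square 0.3 [ 0.529 -0.115  0.036]
top loupe 0.67 [0.458 0.027 0.032]
top flux_tin 0.71 [ 0.521 -0.209  0.021]
top usb_stick 0.4 [ 0.658 -0.02   0.009]
{'intrinsics': [[523.574, 0.0, 278.496], [0.0, 523.574, 207.1], [0.0, 0.0, 1.0]], 'pose': [[0.998, 0.056, -0.035, 0.507], [-0.065, 0.728, -0.683, -0.761], [-0.012, 0.683, 0.73, 0.778], [0.0, 0.0, 0.0, 1.0]]}
side round_top 0.61 [ 0.526 -0.34   0.061]
side round_top 0.51 [ 0.658 -0.029  0.008]
side bar_top 0.75 [ 0.394 -0.269  0.056]
side bar_top 0.7 [ 0.4   -0.12   0.055]
side bar_top 0.61 [ 0.531 -0.126  0.054]
side square_top 0.57 [0.472 0.137 0.062]
side box_round 0.87 [ 0.526 -0.354  0.04 ]
side box_bar 0.96 [ 0.391 -0.276  0.038]
side box_bar 0.92 [ 0.531 -0.134  0.042]
side box_bar 0.72 [ 0.4   -0.132  0.043]
side box_square 0.79 [0.473 0.123 0.036]
side loupe 0.85 [0.461 0.02  0.024]
side flux_tin 0.82 [ 0.527 -0.214  0.018]
```

View pics/top0.png

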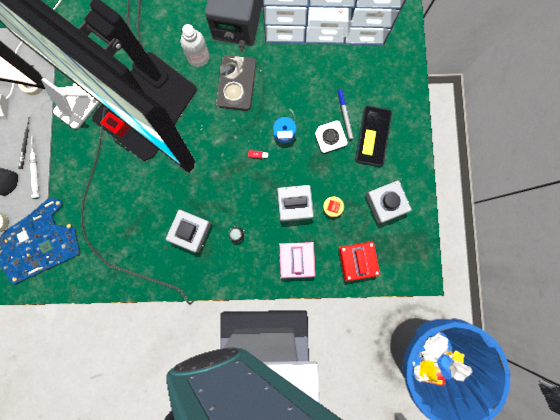

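View pics/side0.png

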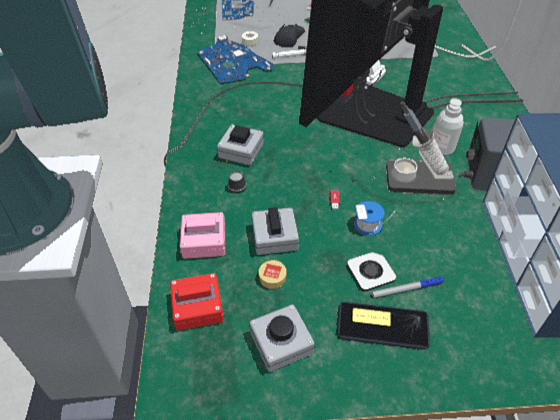

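The top view shows the round key at (390,201), the grey bar at (296,202) and the square at (188,232). The pink and red bars at (297,260) and (360,262) are decoys. The monitor's near edge is around (190,165). Next I'll refine the positions from depth.

```bash
python3 - <<'E'
from h import *
for c in("top","side"):
    W=world(c,np.load(c+".npy")); 
    for n,p in dict(round=(.53,-.339),bar=(.53,-.122),square=(.471,.139)).items():
        m=(np.hypot(W[...,0]-p[0],W[...,1]-p[1])<.045)&(abs(W[...,2]-.06)<.006)
        q=W[m];lo,hi=q.min(0),q.max(0);R=cv2.minAreaRect((q[:,:2]*1000).astype(np.float32))
        print(c,n,m.sum(),np.median(q[:,2]).round(4),((lo+hi)/2).round(4),q.mean(0).round(4),R)
    m=(W[...,2]>.1)&(W[...,2]<.45)&(W[...,0]>.4)&(W[...,0]<.8)&(W[...,1]>-.0)&(W[...,1]<.5)
    q=W[m]; q=q[np.argsort(q[:,0]*.66+q[:,1]*.75)][:400]  # nearest end along panel
    print(c,"mon end",q[::25].round(3).tolist())
E
```

```text
top round 207 0.0588 [ 0.5293 -0.3396  0.0582] [ 0.5292 -0.339   0.0586] ((529.4641723632812, -339.5382385253906), (35.51598358154297, 35.45248031616211), 87.81211853027344)
top bar 178 0.0588 [ 0.531  -0.1151  0.0587] [ 0.531  -0.1148  0.0587] ((531.2466430664062, -115.11540222167969), (18.203462600708008, 52.679962158203125), 2.8389246463775635)
top square 244 0.0588 [0.4705 0.143  0.0594] [0.47   0.1424 0.0587] ((469.9923095703125, 143.01443481445312), (36.69634246826172, 35.905311584472656), 65.8184585571289)
top mon end [[0.6, 0.125, 0.135], [0.605, 0.121, 0.123], [0.606, 0.121, 0.224], [0.613, 0.115, 0.273], [0.611, 0.117, 0.306], [0.616, 0.112, 0.256], [0.615, 0.113, 0.319], [0.619, 0.11, 0.386], [0.618, 0.111, 0.331], [0.609, 0.119, 0.204], [0.627, 0.103, 0.367], [0.616, 0.113, 0.141], [0.61, 0.118, 0.129], [0.611, 0.118, 0.282], [0.626, 0.104, 0.348], [0.611, 0.117, 0.311]]
side round 426 0.0588 [ 0.5294 -0.3404  0.0582] [ 0.5293 -0.3418  0.0587] ((529.2666625976562, -340.72991943359375), (36.57497024536133, 36.794795989990234), 20.208335876464844)
side bar 224 0.0588 [ 0.5318 -0.1155  0.0583] [ 0.5319 -0.1174  0.0587] ((531.9444580078125, -115.41279602050781), (18.07924461364746, 56.31681442260742), 4.273871421813965)
side square 202 0.0593 [0.4706 0.1437 0.0584] [0.4713 0.1397 0.0589] ((471.4173583984375, 142.19647216796875), (40.99552536010742, 36.83552551269531), 67.34825897216797)
side mon end [[0.613, 0.111, 0.295], [0.631, 0.098, 0.282], [0.611, 0.116, 0.183], [0.619, 0.108, 0.15], [0.61, 0.117, 0.139], [0.62, 0.109, 0.314], [0.609, 0.118, 0.113], [0.628, 0.101, 0.348], [0.619, 0.11, 0.282], [0.622, 0.107, 0.285], [0.632, 0.099, 0.255], [0.614, 0.114, 0.205], [0.622, 0.108, 0.25], [0.63, 0.1, 0.3], [0.621, 0.109, 0.236], [0.603, 0.124, 0.132]]
```

Request:
carry_out(commands=[0,40,27,0,0,0,0,0,80,54,0,0,0,0,0,120,81,0,0,0,0,0,160,108,0,0,0,0,0,200,135,0,0,0,0], grip_force=20)

```text
t: 1.5
eef_pos: [0.3923, -0.4326, 0.2314]
tool_rot: [0.0, 0.987, 0.161, 0.0]
force: [0.3, -0.4, 0.3]
width: 0.0123
grip_force: 0.0
```

Request:
carry_out(commands=[0,40,27,0,0,0,0,0,80,54,0,0,0,0,0,110,74,0,0,0,0,0,138,93,0,0,0,0,0,138,93,0,0,0,0])

```text
t: 2.0
eef_pos: [0.5323, -0.3381, 0.2312]
tool_rot: [-0.0, 0.987, 0.163, 0.001]
force: [-0.1, 0.1, -0.5]
width: -0.0001
grip_force: 0.0
```

Request:
carry_out(commands=[0,0,0,-35,0,0,0,0,0,0,-70,0,0,0,0,0,0,-105,0,0,0,0,0,0,-130,0,0,0,0,0,0,-130,0,0,0])

```text
t: 2.5
eef_pos: [0.5257, -0.3393, 0.0976]
tool_rot: [-0.003, 0.987, 0.161, -0.003]
force: [-0.7, 0.5, 0.1]
width: -0.0001
grip_force: 0.0
```

```bash
python3 - <<'E'
from h import *
a,_=r.grab_frame("side");b,_=r.grab_frame("top")
cv2.imwrite("pics/c1.png",np.hstack([cv2.resize(a[220:400,200:380],(400,400)),cv2.resize(b[110:290,300:480],(400,400))]))
for i in range(3): 
    o=r.get_obs();print(o["t"],o["eef_pos"],o["force"]); r.grab_frame("wrist")
E
```

```text
2.6 [ 0.52849499 -0.34123685  0.10148953] [1.01357937 0.04096103 0.79955695]
2.65 [ 0.52935006 -0.3417815   0.10253532] [-0.3417141  -0.7740655   1.09855336]
2.7 [ 0.52977298 -0.34201318  0.10309916] [-0.24753224 -0.57467615 -0.60095083]
```

View pics/c1.png

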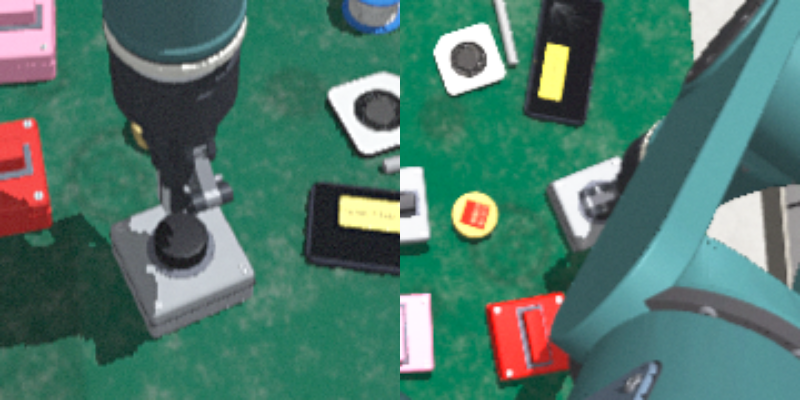

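The fingers are above the round key's box (side crop around (185,200)), and the pose agrees with the target. I'll descend gently.

Request:
carry_out(commands=[0,0,1,-10,0,0,0,0,0,2,-20,0,0,0,0,0,2,-28,0,0,0,0,0,2,-32,0,0,0,0,0,2,-34,0,0,0])

```text
t: 3.25
eef_pos: [0.5285, -0.3384, 0.0663]
tool_rot: [-0.001, 0.987, 0.161, -0.0]
force: [0.3, 0.0, -0.0]
width: -0.0002
grip_force: 0.0
```

Request:
carry_out(commands=[0,0,0,-2,0,0,0,0,0,0,-4,0,0,0,0,0,0,-6,0,0,0,0,0,0,-8,0,0,0,0,0,0,-9,0,0,0])

```text
t: 3.75
eef_pos: [0.5291, -0.3389, 0.0584]
tool_rot: [0.0, 0.987, 0.161, 0.0]
force: [0.2, 0.4, 2.9]
width: -0.0003
grip_force: 1.4
```

Request:
carry_out(commands=[0,0,0,-2,0,0,0,0,0,0,-3,0,0,0,0,0,0,-5,0,0,0,0,0,0,-6,0,0,0,0,0,0,-6,0,0,0])

```text
t: 4.25
eef_pos: [0.529, -0.3389, 0.0522]
tool_rot: [0.0, 0.987, 0.161, 0.0]
force: [-0.1, 0.5, 3.3]
width: -0.0
grip_force: 1.2
```

Request:
carry_out(commands=[0,0,0,-1,0,0,0,0,0,0,-2,0,0,0,0,0,0,-3,0,0,0,0,0,0,-4,0,0,0,0,0,0,-4,0,0,0])

```text
t: 4.75
eef_pos: [0.529, -0.3389, 0.0483]
tool_rot: [0.0, 0.987, 0.161, 0.0]
force: [0.6, -0.3, 4.5]
width: -0.0001
grip_force: 2.1
```

Request:
carry_out(commands=[0,0,0,-1,0,0,0,0,0,0,-1,0,0,0,0,0,0,-2,0,0,0,0,0,0,-2,0,0,0,0,0,0,-2,0,0,0])

```text
t: 5.25
eef_pos: [0.5291, -0.3389, 0.0468]
tool_rot: [0.0, 0.987, 0.161, 0.0]
force: [-0.5, 0.6, 7.4]
width: -0.0001
grip_force: 3.9
```

The force rose past 7 N, so the round key is on its stop. Lifting and going to the bar.

Request:
carry_out(commands=[0,0,0,8,0,0,0,0,0,0,25,0,0,0,0,0,0,50,0,0,0,0,0,0,80,0,0,0,0,0,0,100,0,0,0])

```text
t: 5.75
eef_pos: [0.5289, -0.3388, 0.1479]
tool_rot: [0.0, 0.987, 0.161, 0.0]
force: [0.6, -0.2, -0.1]
width: 0.0001
grip_force: 0.0
```

Request:
carry_out(commands=[0,0,35,0,0,0,0,0,1,75,0,0,0,0,0,1,115,0,0,0,0,0,2,155,0,0,0,0,0,2,190,0,0,0,0])

```text
t: 6.25
eef_pos: [0.5299, -0.1466, 0.1461]
tool_rot: [-0.001, 0.987, 0.161, -0.001]
force: [0.9, -0.3, -0.1]
width: 0.0001
grip_force: 0.0
```

Request:
carry_out(commands=[0,0,20,0,0,0,0,0,0,33,0,0,0,0,0,0,33,-20,0,0,0,0,0,33,-45,0,0,0,0,0,33,-60,0,0,0])

```text
t: 6.75
eef_pos: [0.5301, -0.1157, 0.0849]
tool_rot: [-0.0, 0.987, 0.161, -0.001]
force: [-1.4, 0.1, 0.3]
width: 0.0
grip_force: 0.0
```

```bash
python3 - <<'E'
from h import *
o=r.get_obs()
f,d=r.grab_frame("side");o=r.get_obs();print(o["t"],o["eef_pos"],o["force"])
W=world("side",d);m=(np.hypot(W[...,0]-.529,W[...,1]+.34)<.015);print("round z",np.median(W[m][:,2]))
cv2.imwrite("pics/c2.png",cv2.resize(f[160:380,200:400],(600,600)))
E
```

```text
6.8 [ 0.52876579 -0.1154358   0.08301985] [-0.9393339   0.52863427 -1.80097561]
round z 0.04904558477293025
```

View pics/c2.png

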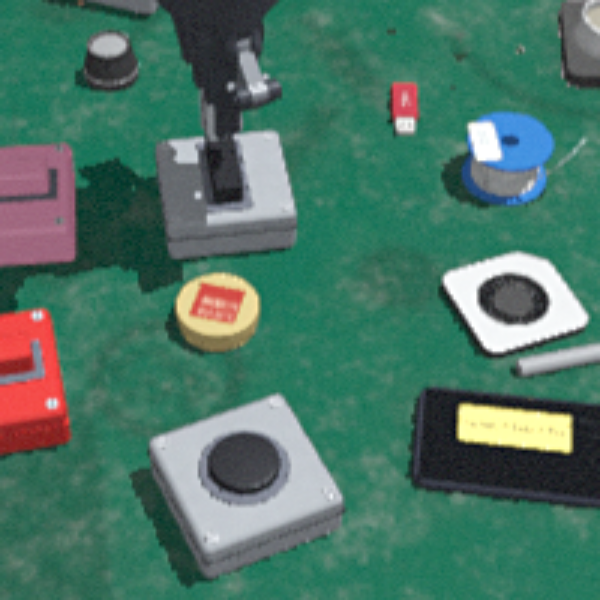

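The round key reads 49 mm high, so it is down. The fingers are over the grey bar at (222,150) in the crop. Pressing it now.

Request:
carry_out(commands=[0,1,0,-8,0,0,0,0,2,0,-15,0,0,0,0,0,2,0,-20,0,0,0,0,2,0,-22,0,0,0,0,2,0,-24,0,0,0])

```text
validation failed for argument at $.co...
```

Request:
carry_out(commands=[0,0,0,-2,0,0,0,0,0,0,-4,0,0,0,0,0,0,-6,0,0,0,0,0,0,-8,0,0,0,0,0,0,-10,0,0,0])

```text
t: 7.3
eef_pos: [0.5312, -0.116, 0.0767]
tool_rot: [0.0, 0.987, 0.161, 0.0]
force: [0.2, -0.5, -0.5]
width: 0.0
grip_force: 0.0
```

Request:
carry_out(commands=[0,0,0,-1,0,0,0,0,0,0,-2,0,0,0,0,0,0,-3,0,0,0,0,0,0,-4,0,0,0,0,0,0,-4,0,0,0])

```text
t: 7.8
eef_pos: [0.5308, -0.1158, 0.0721]
tool_rot: [-0.0, 0.987, 0.161, -0.0]
force: [0.4, 0.5, -0.5]
width: -0.0001
grip_force: 0.0
```

The first of those calls was malformed and refused, so the tool is at z = 0.072, still above the key. Continuing from there.

Request:
carry_out(commands=[0,0,0,-4,0,0,0,0,0,0,-8,0,0,0,0,0,0,-10,0,0,0,0,0,0,-12,0,0,0,0,0,0,-14,0,0,0])

```text
t: 8.3
eef_pos: [0.5308, -0.1157, 0.0581]
tool_rot: [-0.0, 0.987, 0.161, -0.0]
force: [-1.3, 0.6, 2.8]
width: 0.0
grip_force: 1.4
```

Request:
carry_out(commands=[0,0,0,-2,0,0,0,0,0,0,-4,0,0,0,0,0,0,-6,0,0,0,0,0,0,-8,0,0,0,0,0,0,-8,0,0,0])

```text
t: 8.8
eef_pos: [0.5308, -0.1158, 0.05]
tool_rot: [-0.0, 0.987, 0.161, -0.0]
force: [-1.5, 0.7, 2.5]
width: 0.0001
grip_force: 1.1
```

Request:
carry_out(commands=[0,0,0,-1,0,0,0,0,0,0,-2,0,0,0,0,0,0,-3,0,0,0,0,0,0,-4,0,0,0,0,0,0,-4,0,0,0])

```text
t: 9.3
eef_pos: [0.5308, -0.1158, 0.0466]
tool_rot: [-0.0, 0.987, 0.161, -0.0]
force: [-2.0, 1.5, 8.7]
width: -0.0003
grip_force: 4.2
```

Request:
carry_out(commands=[0,0,0,8,0,0,0,0,0,0,25,0,0,0,0,0,0,50,0,0,0,0,0,0,80,0,0,0,0,0,0,90,0,0,0])

```text
t: 9.8
eef_pos: [0.533, -0.1165, 0.1391]
tool_rot: [0.001, 0.987, 0.161, 0.002]
force: [0.3, 0.2, 0.5]
width: 0.0
grip_force: 0.0
```

Request:
carry_out(commands=[0,-30,0,0,0,0,0,0,-65,0,0,0,0,0,0,-95,5,0,0,0,0,0,-100,30,0,0,0,0,0,-100,65,0,0,0,0])

```text
t: 10.3
eef_pos: [0.4296, -0.0511, 0.1359]
tool_rot: [0.0, 0.987, 0.16, -0.0]
force: [1.8, 0.3, -0.2]
width: -0.0002
grip_force: 0.0
```

Request:
carry_out(commands=[0,0,35,0,0,0,0,0,0,75,0,0,0,0,0,0,115,0,0,0,0,0,0,155,0,0,0,0,0,0,180,0,0,0,0])

```text
t: 10.8
eef_pos: [0.4306, 0.1316, 0.136]
tool_rot: [-0.0, 0.987, 0.162, 0.0]
force: [-0.2, -0.5, 0.5]
width: -0.0001
grip_force: 0.0
```

```bash
python3 - <<'E'
from h import *
f,d=r.grab_frame("side");g,e=r.grab_frame("top");o=r.get_obs();print(o["t"],o["eef_pos"],o["force"])
W=world("side",d)
for n,p in dict(round=(.529,-.34),bar=(.531,-.116),sq=(.471,.143)).items():
    m=(np.hypot(W[...,0]-p[0],W[...,1]-p[1])<.009);print(n,np.median(W[m][:,2]))
cv2.imwrite("pics/c3.png",np.hstack([cv2.resize(f[0:280,160:440],(400,400)),cv2.resize(g[80:300,80:300],(400,400))]))
E
```

```text
10.9 [0.43085199 0.1317911  0.13598035] [ 0.09367879 -0.34417911  0.43341349]
round 0.04904487735914065
bar 0.04884033623338713
sq 0.06042912036770265
```

View pics/c3.png

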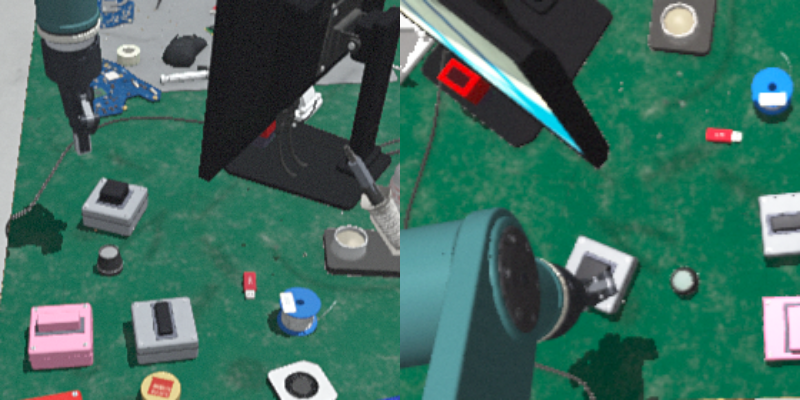

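The bar is down (49 mm) and the square is still up. In the top crop the wrist at (490,260) points towards the monitor panel, so I'll measure its clearance first.

```bash
python3 - <<'E'
from h import *
for c in("top","side"):
    f,d=r.grab_frame(c);W=world(c,d)
    s=-.755*(W[...,0]-.60)+.656*(W[...,1]-.125); t=.656*(W[...,0]-.60)+.755*(W[...,1]-.125)
    for z0 in(.1,.2,.3,.4):
        m=(d>0)&(W[...,2]>z0)&(W[...,2]<z0+.1)&(t>-.05)&(t<.6)&(abs(s)<.3)
        print(c,z0,np.histogram(s[m],np.arange(-.04,.22,.02))[0])
E
```

```text
top 0.1 [  92  389 1013    0  404  252   74    0    0    0    0    0]
top 0.2 [ 217 1221  136    0    0    0    0    0    0    0    0    0]
top 0.3 [ 669 1303    0    0    0    0    0    0    0    0    0    0]
top 0.4 [1911  426    0    0    0    0    0    0    0    0    0    0]
side 0.1 [1450  322    4    0    0    0    0    0    0    0    0    0]
side 0.2 [1319  211    0    0    0    0    0    0    0    0    0    0]
side 0.3 [329  61   0   0   0   0   0   0   0   0   0   0]
side 0.4 [0 0 0 0 0 0 0 0 0 0 0 0]
```

The clearance is ample: no part of the arm is near the panel. Moving over the square key.

Request:
carry_out(commands=[0,8,8,0,0,0,0,0,20,11,0,0,0,0,0,30,11,0,0,0,0,0,37,11,0,0,0,0,0,37,11,0,0,0,0])

```text
t: 11.5
eef_pos: [0.4698, 0.1398, 0.1363]
tool_rot: [0.0, 0.987, 0.161, 0.001]
force: [-0.3, 0.1, 0.4]
width: 0.0003
grip_force: 0.0
```

Request:
carry_out(commands=[0,0,0,-15,0,0,0,0,0,0,-35,0,0,0,0,0,0,-52,0,0,0,0,0,0,-62,0,0,0,0,0,0,-67,0,0,0])

```text
t: 12.0
eef_pos: [0.4671, 0.1399, 0.0684]
tool_rot: [-0.0, 0.987, 0.161, -0.001]
force: [-0.6, 0.7, 0.4]
width: 0.0001
grip_force: 0.0
```

Request:
carry_out(commands=[0,0,2,-2,0,0,0,0,0,2,-4,0,0,0,0,0,2,-6,0,0,0,0,0,2,-8,0,0,0,0,0,2,-10,0,0,0])

```text
t: 12.5
eef_pos: [0.4682, 0.1422, 0.0595]
tool_rot: [-0.0, 0.987, 0.161, 0.0]
force: [-0.0, 0.8, 0.9]
width: 0.0003
grip_force: 0.7
```

Request:
carry_out(commands=[0,0,0,-2,0,0,0,0,0,0,-4,0,0,0,0,0,0,-6,0,0,0,0,0,0,-8,0,0,0,0,0,0,-8,0,0,0])

```text
t: 13.0
eef_pos: [0.4682, 0.1422, 0.0511]
tool_rot: [-0.0, 0.987, 0.161, 0.0]
force: [0.1, 1.2, 1.9]
width: 0.0003
grip_force: 1.1
```

Request:
carry_out(commands=[0,0,0,-1,0,0,0,0,0,0,-2,0,0,0,0,0,0,-3,0,0,0,0,0,0,-4,0,0,0,0,0,0,-4,0,0,0])

```text
t: 13.5
eef_pos: [0.4682, 0.1422, 0.0474]
tool_rot: [-0.0, 0.987, 0.161, 0.0]
force: [0.6, 0.6, 7.0]
width: 0.0001
grip_force: 3.2
```

Bottomed at 7 N. I'll lift, pull back and check.

Request:
carry_out(commands=[0,0,0,8,0,0,0,0,0,0,25,0,0,0,0,0,0,50,0,0,0,0,0,0,80,0,0,0,0,0,0,90,0,0,0])

```text
t: 14.0
eef_pos: [0.4688, 0.1424, 0.1397]
tool_rot: [-0.0, 0.987, 0.161, 0.001]
force: [0.1, 1.0, 0.4]
width: -0.0002
grip_force: 0.0
```

Request:
carry_out(commands=[0,-15,0,0,0,0,0,0,-35,0,0,0,0,0,0,-40,0,0,0,0,0,0,-40,0,0,0,0,0,0,-40,0,0,0,0,0])

```text
t: 14.5
eef_pos: [0.428, 0.1422, 0.1368]
tool_rot: [-0.0, 0.987, 0.161, -0.0]
force: [0.4, 0.5, 0.2]
width: 0.0001
grip_force: 0.0
```

```bash
python3 - <<'E'
from h import *
f,d=r.grab_frame("side");o=r.get_obs();print(o["t"],o["eef_pos"],o["force"])
W=world("side",d);z=[]
for n,p in dict(round=(.529,-.34),bar=(.531,-.116),sq=(.471,.143)).items():
    m=(np.hypot(W[...,0]-p[0],W[...,1]-p[1])<.009);z.append(np.median(W[m][:,2]))
print(z)
look("side",["loupe","flux_tin","usb_stick","box_round","box_square"])
if max(z)<.0515: print(r.job_done())
E
```

```text
14.55 [0.42843606 0.14222744 0.13694454] [ 0.12078045 -0.40265407 -0.08024468]
[np.float64(0.049047412317462014), np.float64(0.04908135610005193), np.float64(0.2837337749376953)]
side loupe 0.9 [0.458 0.02  0.023]
side flux_tin 0.83 [ 0.524 -0.216  0.022]
side usb_stick 0.64 [ 0.659 -0.031  0.008]
side box_round 0.63 [ 0.526 -0.358  0.035]
side box_square 0.88 [0.474 0.119 0.038]
```

The square reading was contaminated by the arm above it, so I'm restricting the height range.

```bash
python3 - <<'E'
from h import *
f,d=r.grab_frame("side");W=world("side",d)
m=(np.hypot(W[...,0]-.471,W[...,1]-.143)<.012)&(W[...,2]<.1)&(W[...,2]>.03)
z=np.median(W[m][:,2]);print(m.sum(),z)
if m.sum()>10 and z<.0515: print(r.job_done())
E
```

```text
56 0.04926301606248912
the job is handed in; nothing more can be done
None
```

I pressed the round, bar and square keys in that order. All three read about 49 mm high (down), and the job is handed in at about 15 s; the side camera showed no real shift of the boxes or bystanders it checked (the bar box was not re-measured).

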